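# Make up two staining kits at the microscopy bench

### The job

Make up the two staining kits from the stock in the middle of the bench: the violet-capped bottle, the amber bottle and the orange-lidded pot go into the blue tray, and the red-capped bottle and the slide mailer go into the white tray. Set each one down gently without dropping it, standing upright on the floor of a pocket of its own (any pocket of its tray), and leave the green-capped bottle, the blue-lidded pot and the Petri dish where they stand.

Things in the scene. Friction and masses are not known exactly. Their poses are not given: they have to be found in the camera images.
- violet_bottle: Violet-capped dropper bottle: white plastic body, 36 mm in diameter and upright-sided up to 54 mm, narrow shoulder, then a 27 mm wide violet cap; 84 mm tall in all; about 70 g. Origin: centre of its underside, z up. Loose, part of the stock standing in the middle of the bench.
- amber_bottle: Amber bottle, same shape as the dropper bottles but with an amber-brown body and a black cap: body 36 mm in diameter and upright-sided up to 54 mm, cap 27 mm wide, 84 mm tall in all; about 70 g. Loose. Origin: centre of its underside, z up.
- orange_pot: Orange-lidded specimen pot: white body 38 mm in diameter and 42 mm high, under an 18 mm high orange lid of 40 mm diameter that does not come off; 60 mm tall in all; about 60 g. Origin: centre of its underside, z up. Loose.
- red_bottle: Red-capped dropper bottle: white plastic body, 36 mm in diameter and upright-sided up to 54 mm, narrow shoulder, then a 27 mm wide red cap; 84 mm tall in all; about 70 g. Origin: centre of its underside, z up. Loose.
- slide_mailer: Slide mailer: an upright yellow plastic box with a grey top (it does not come off), 36 mm (its x) by 28 mm (its y), 80 mm tall, a small grey latch standing out 2 mm on its -y side near the top; about 60 g. Loose, standing on end. Origin: centre of its underside, z up.
- green_bottle: Green-capped dropper bottle: white plastic body, 36 mm in diameter and upright-sided up to 54 mm, narrow shoulder, then a 27 mm wide green cap; 84 mm tall in all; about 70 g. Origin: centre of its underside, z up. Not wanted in any kit; stays where it stands.
- blue_pot: Blue-lidded specimen pot: white body 38 mm in diameter and 42 mm high, under an 18 mm high blue lid of 40 mm diameter that does not come off; 60 mm tall in all; about 60 g. Origin: centre of its underside, z up. Not wanted in any kit; stays where it stands.
- petri_dish: Closed Petri dish, clear with pink contents, 60 mm in diameter, 18 mm high. Origin: centre of its underside. Not wanted in any kit; stays where it stands.
- blue_tray: Blue plastic kit tray, fixed to the bench, 190 mm long (its x) by 66 mm wide (its y). Three equal pockets in a row along x, each 58 mm square inside, centred at x = -62, 0 and +62 mm, y = 0. Floor 4 mm thick (pocket floor 4 mm above the bench), outer walls and dividers 4 mm thick, their rims 20 mm above the bench. Origin: centre of its underside, z up. It lies to the robot's left or right of the stock.
- white_tray: White plastic kit tray, fixed to the bench, 190 mm long (its x) by 66 mm wide (its y). Three equal pockets in a row along x, each 58 mm square inside, centred at x = -62, 0 and +62 mm, y = 0. Floor 4 mm thick (pocket floor 4 mm above the bench), outer walls and dividers 4 mm thick, their rims 20 mm above the bench. Origin: centre of its underside, z up. It lies to the robot's left or right of the stock.
There are look-alikes about, which are no part of the job. Leave any pink look-alike of the orange_pot alone.

How it is judged (in metres and radians):
At the end, for the whole second after the job is handed in: The five things stand in their trays, each upright within 0.15 rad on its own pocket's floor (underside at most 9 mm above the tray's underside), inside the walls, released and at rest; the green-capped bottle, blue-lidded pot and Petri dish are untipped within 30 mm of where they started (x of violet_bottle in the frame of blue_tray between -0.091 and 0.091 m and y of violet_bottle in the frame of blue_tray between -0.029 and 0.029 m and z of violet_bottle in the frame of blue_tray between 0 and 0.009 m and angle between each of violet_bottle, orange_pot, amber_bottle, red_bottle, slide_mailer's own z axis and vertical below 0.15 rad and linear speed of each of violet_bottle, orange_pot, amber_bottle, red_bottle, slide_mailer below 0.02 m/s and angular speed of each of violet_bottle, orange_pot, amber_bottle, red_bottle, slide_mailer below 0.2 rad/s and x of orange_pot in the frame of blue_tray between -0.091 and 0.091 m and y of orange_pot in the frame of blue_tray between -0.029 and 0.029 m and z of orange_pot in the frame of blue_tray between 0 and 0.009 m and x of amber_bottle in the frame of blue_tray between -0.091 and 0.091 m and y of amber_bottle in the frame of blue_tray between -0.029 and 0.029 m and z of amber_bottle in the frame of blue_tray between 0 and 0.009 m and x of red_bottle in the frame of white_tray between -0.091 and 0.091 m and y of red_bottle in the frame of white_tray between -0.029 and 0.029 m and z of red_bottle in the frame of white_tray between 0 and 0.009 m and x of slide_mailer in the frame of white_tray between -0.091 and 0.091 m and y of slide_mailer in the frame of white_tray between -0.029 and 0.029 m and z of slide_mailer in the frame of white_tray between 0 and 0.009 m and distance of each of green_bottle, blue_pot, petri_dish from where it was at the start of the episode below 0.03 m and angle between each of green_bottle, blue_pot, petri_dish's own z axis and vertical below 0.5 rad); the robot touches nothing.
It fails at once if the green-capped bottle, the blue-lidded pot or the Petri dish is pushed more than 30 mm from its place or tipped over (distance of any of green_bottle, blue_pot, petri_dish from where it was at the start of the episode above 0.03 m or angle between any of green_bottle, blue_pot, petri_dish's own z axis and vertical above 0.5 rad).
It fails at once if one of the five things is dropped or thrown (over 0.8 m/s out of the fingers, as after a fall of more than 3 cm) ((linear speed of violet_bottle above 0.8 m/s and contact force between violet_bottle and the fingers below 0.05 N) or (linear speed of orange_pot above 0.8 m/s and contact force between orange_pot and the fingers below 0.05 N) or (linear speed of amber_bottle above 0.8 m/s and contact force between amber_bottle and the fingers below 0.05 N) or (linear speed of red_bottle above 0.8 m/s and contact force between red_bottle and the fingers below 0.05 N) or (linear speed of slide_mailer above 0.8 m/s and contact force between slide_mailer and the fingers below 0.05 N)).
It also fails if it takes over 131 s, if anything falls off the work surface, if the arm or the gripper's body presses on something with over 40 N, if the wrist force passes 120 N, or if a joint passes its speed limit or range.

### The arm

A 6-joint arm with a two-finger parallel gripper is mounted at the origin on the work surface. World frame = base frame: x ahead of the robot, y to its left, z up, the work surface at z = 0. Lengths are in m, angles in degrees, forces in N, time in s.
With the tool pointing down it reaches from about 0.3 to 0.75 m from the base axis. Payload 8.5 kg.
Tool frame: the origin (TCP) lies at the very end of the fingers, on their centre line; the grasp point (between the pads) lies 19 mm behind it; z points along the fingers, x is the direction in which the jaws open and shut, and the axes are right-handed (so a half turn about z gives the same grasp; the last joint's range is limited). The gripper opens to 85 mm and grips with 20 to 120 N. Pads are 22 mm wide; open, the fingers measure 114 mm over their backs; the gripper's body (76 mm by 85 mm) begins 54 mm behind the grasp point. The pads swing forward as they close: fully open they stand 13 mm farther back than shut.
Start: joints at [-88.998, 21.807, 74.336, -0, 83.858, -12.336], TCP at [0.127, -0.535, 0.231] pointing down, gripper open.
Joint ranges: [-178.18, 178.18], [-50.72, 133.34], [12.68, 142.11], [-81.47, 261.47], [9.98, 163.14], [-165.26, 165.26]. Speed limits (degrees/s): [136.94, 136.94, 180, 180, 180, 180].

### API

Orientations are given as a 3x3 rotation matrix whose columns are the frame's x, y, z axes.
In Python, from cell import sensors, viewer, bot gives the robot as it stands.
- The arm moves only by the tool jog_arm, never from a script. Its arguments are lists of equal length, an entry for each row: "translation": the shift along the tool's x, y, z in cm, a list of three; "rotation": the turn, a rotation vector about the tool's x, y, z in degrees, a list of three. A call has 1 to 12 rows; each row shifts and turns the commanded pose from where the row before left it, along the tool's axes as they then stand; what a row does not reach is not made up. A row lasts 1/8 s, in which the tool goes at most 62.5 mm and 10.7 degrees, less where a joint would pass 70% of its speed; a pose out of reach is approached as far as the arm can. A call is refused whole if a number of a shift passes 6.25 or a number of a turn 10.7, either way. A call with a gripper value outside its range is refused whole. "grip" is the opening, from 0 (shut) to 1 (fully open), set as the call begins (left out, the last holds). The fingers move at their own pace and stop on an object; "newtons" is the grip in N (left out, the last holds). Time passes only in rows, so rows that do not move let the fingers close. It gives the time, the measured TCP pose, the force and the opening at its end, in the units of the state.
- sensors.observe(): the state, without advancing time (a new reading comes with each control period).
- viewer.read_camera(name): name is "side" or "top" or "wrist"; returns a dict with "img" (420x560x3 uint8, red, green, blue), "K" (3x3 intrinsics, pixels), "origin" and "rotation" of the camera in the world. Camera axes: x right, y up, looking along -z (the intrinsics and any distortion apply to the point x, -y, -z); pixel columns grow to the right and rows downward; lengths in m; the calibration is good to about 2 mm. A picture is of the moment at which its call begins. There is no depth.
- bot.close_job(): hands the job in, once; it reports no verdict.
The state is a dict: "t": time; "q": joint angles; "qvel": joint speeds; "tau": joint torques, N m; "tcp_pos": TCP position; "eef_rot": TCP orientation; "wrist_force": force on the tool from outside, world axes, zero at the start; "wrist_torque": the same for the moment, N m; "width": finger opening in m.
Only numpy, scipy, OpenCV 4.12 (cv2) and the standard library are available. Lean on these libraries where they do the work, as an engineer would, in place of code of your own. Each camera call takes 0.05 s, during which the arm holds its last target. There are 200 camera calls.

## Working session

There is one attempt and no reset: what is moved stays moved. The work goes in short steps, Python scripts to look and compute and a tool call to move; the robot and the scene stay as the last step left them, time stands still between calls to the robot, and variables do not carry over. Pictures are saved under pics/ and viewed, about 12 in all and at most 16, crops included, and the job is handed in when it is done.

Besides the shell and the picture viewer there is one more tool, called after "Request:" as name(argument=value, ...) on one line, values as JSON. jog_arm: Moves the arm, as the interface text tells. Its arguments: {"type":"object","properties":{"translation":{"type":"array"},"rotation":{"type":"array"},"grip":{"type":"number"},"newtons":{"type":"number"}},"required":["translation","rotation"]}

```bash
mkdir -p pics
cat > h.py <<'E'
import numpy as np, cv2
from cell import sensors, viewer, bot
def snap(n,f):
    c=viewer.read_camera(n); cv2.imwrite(f'pics/{f}.png',c['img'][...,::-1]); 
    np.savez(f'pics/{f}.npz',**{k:c[k] for k in ('img','K','origin','rotation')}); return c
def load(f): return np.load(f'pics/{f}.npz')
def w2p(c,p):
    q=(np.atleast_2d(p)-c['origin'])@c['rotation']; q=q*[1,-1,-1]; u=q@c['K'].T; return u[:,:2]/u[:,2:]
def p2w(c,uv,z):
    uv=np.atleast_2d(uv).astype(float); d=np.c_[uv,np.ones(len(uv))]@np.linalg.inv(c['K']).T*[1,-1,-1]@c['rotation'].T
    o=c['origin']; return o+d*((z-o[2])/d[:,2])[:,None]
E
python3 - <<'E'
from h import *
for n in('top','side'):
    c=snap(n,n+'0'); print(n,c['K'].round(1).tolist(),c['origin'].round(3),c['rotation'].round(3).tolist(),{k for k in c})
s=sensors.observe();print(s['t'],s['eef_rot'],s['width'])
E
```

```text
top [[466.0, 0.0, 277.1], [0.0, 466.0, 203.4], [0.0, 0.0, 1.0]] [ 0.417 -0.017  1.006] [[0.036, 0.973, -0.227], [-0.999, 0.035, -0.008], [0.0, 0.228, 0.974]] {'img', 'K', 'rotation', 'origin'}
side [[445.2, 0.0, 268.0], [0.0, 445.2, 211.2], [0.0, 0.0, 1.0]] [ 0.271 -0.523  0.636] [[0.844, 0.357, -0.399], [-0.536, 0.585, -0.609], [0.016, 0.728, 0.685]] {'img', 'K', 'rotation', 'origin'}
0.1 [[ 2.30691283e-01 -9.73026994e-01 -2.20616448e-05]
 [-9.73026159e-01 -2.30691115e-01  1.30478201e-03]
 [-1.27467754e-03 -2.79535278e-04 -9.99999149e-01]] 0.0853447311816315
```

View pics/top0.png

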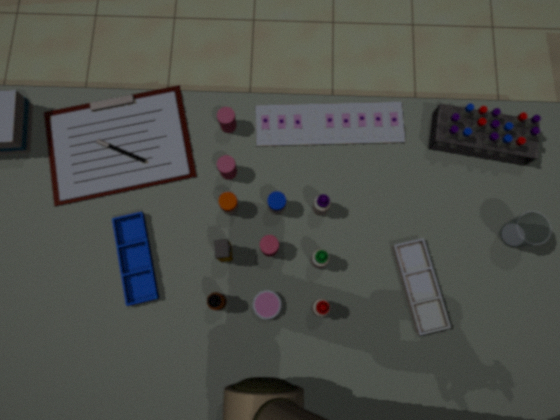

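View pics/side0.png

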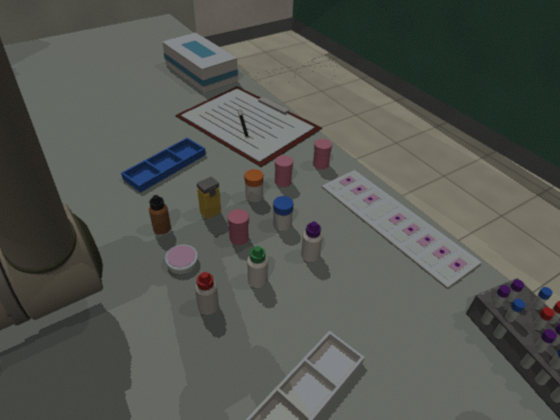

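The top view shows violet (322,202), green (320,257), red (321,307), amber (217,301), mailer (222,249), blue pot (277,202) and Petri dish (267,304). The orange pot is at (228,201). Its look-alikes are pink pots at (227,119), (227,166) and (270,245). Only the one at (228,201) has an orange lid over a white body. I'll enlarge it and measure.

Run:
```python
from h import *
c=load('top0'); im=c['img']; s=load('side0')
a=cv2.resize(im[150:340,100:460],None,fx=2.2,fy=2.2,interpolation=cv2.INTER_CUBIC)
a=np.clip(a.astype(float)*1.8,0,255).astype('uint8'); cv2.imwrite('pics/crop1.png',a[...,::-1])
hsv=cv2.cvtColor(im,cv2.COLOR_RGB2HSV)
seeds=dict(violet=((322,202),.084),amber=((217,301),.084),orange=((228,201),.06),red=((321,307),.084),mailer=((222,246),.08),green=((320,257),.084),blue=((277,202),.06),petri=((267,304),.018),pink=((270,245),.06))
for k,(p,z) in seeds.items():
    m=np.zeros((422,562),np.uint8); i2=im.copy()
    cv2.floodFill(i2,m,p,(0,0,0),(14,)*3,(14,)*3,cv2.FLOODFILL_FIXED_RANGE|cv2.FLOODFILL_MASK_ONLY)
    ys,xs=np.nonzero(m[1:-1,1:-1]); cx,cy=(xs.min()+xs.max())/2,(ys.min()+ys.max())/2
    print(k,len(xs),cx,cy,xs.min(),xs.max(),ys.min(),ys.max(),p2w(c,(cx,cy),z)[0,:2].round(4))
for n,lo,hi in(('bluetray',(100,100,50),(125,255,255)),):
    m=cv2.inRange(hsv,lo,hi); m[:,:100]=0;m[:,170:]=0;m[:200]=0;m[320:]=0
    cn=max(cv2.findContours(m,0,2)[0],key=cv2.contourArea);r=cv2.minAreaRect(cn);b=cv2.boxPoints(r);print(n,b.tolist(),p2w(c,b,.02).round(4)[:,:2].tolist())
m=cv2.inRange(hsv,(0,0,110),(180,80,255)); m[:,:380]=0;m[:,460:]=0;m[:225]=0;m[350:]=0
pts=cv2.findNonZero(m);r=cv2.minAreaRect(pts);b=cv2.boxPoints(r);print('white',b.tolist(),p2w(c,b,.02).round(4)[:,:2].tolist())
```

```text
violet 57 323.0 200.5 319 327 196 205 [ 0.6421 -0.1022]
amber 106 214.5 300.5 209 220 295 306 [0.4352 0.1052]
orange 208 227.0 200.5 219 235 193 208 [0.6407 0.0959]
red 21 322.5 307.0 320 325 305 309 [ 0.4305 -0.1042]
mailer 247 222.0 248.5 214 230 239 258 [0.5373 0.0975]
green 79 321.0 256.0 316 326 251 261 [ 0.529  -0.0998]
blue 210 276.0 200.0 268 284 192 208 [ 0.6455 -0.0063]
petri 494 267.0 304.5 255 279 292 317 [0.4323 0.0046]
pink 255 268.5 243.5 260 277 235 252 [0.5535 0.0057]
bluetray [[110.54051971435547, 216.2432403564453], [143.1351318359375, 210.81080627441406], [158.05404663085938, 300.3243408203125], [125.45944213867188, 305.75677490234375]] [[0.6061, 0.3499], [0.6207, 0.2808], [0.4325, 0.2306], [0.4191, 0.2969]]
white [[400.42034912109375, 249.2292938232422], [418.3948974609375, 243.9426727294922], [439.15924072265625, 314.5413818359375], [421.1846923828125, 319.8280029296875]] [[0.5572, -0.274], [0.5699, -0.3125], [0.4249, -0.3505], [0.413, -0.3131]]
```

View pics/crop1.png

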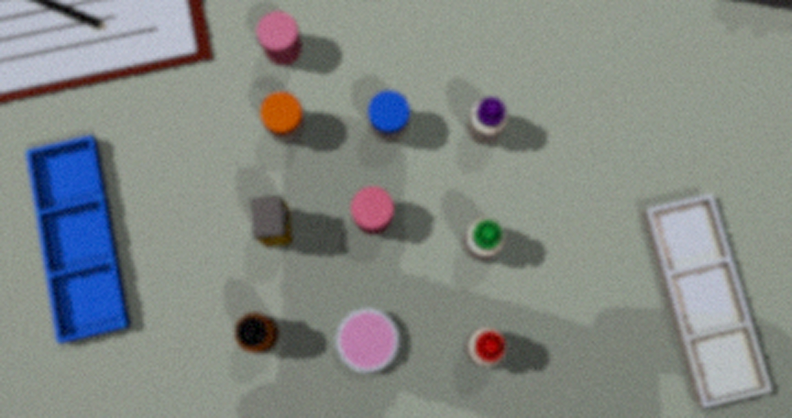

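Crop 1 confirms that the item at crop (281,113) has an orange lid, and the look-alikes at (278,33) and (372,209) are pink all over. Next I'll fit the trays and cross-check the items in the side view.

```bash
cat > plan.py <<'E'
from h import *
from scipy.optimize import least_squares
def fit(c,px,x0):
    L=np.array([[.095,.033],[.095,-.033],[-.095,-.033],[-.095,.033]])
    def pts(v,L=L): 
        a=np.radians(v[2]);R=np.array([[np.cos(a),-np.sin(a)],[np.sin(a),np.cos(a)]]);return L@R.T+v[:2]
    f=lambda v:(w2p(c,np.c_[pts(v),np.full(4,.02)])-px).ravel()
    r=least_squares(f,x0,x_scale=[.1,.1,10]);return r.x,np.abs(r.fun).max(),pts(r.x,np.array([[-.062,0],[0,0],[.062,0]]))
E
python3 - <<'E'
from plan import *
c=load('top0');s=load('side0');o=np.array([100,150])
for n,px,x0 in(('blue',[(27,150),(94,136),(128,330),(60,342)],(.52,.29,15)),('white',[(646,206),(715,195),(772,390),(705,406)],(.49,-.31,15))):
    r=fit(c,np.array(px)/2.2+o,x0);print(n,r[0].round(4),r[1].round(2),r[2].round(4).tolist())
im=s['img'].copy()
for k,p,z in(('violet',(491,111),.084),('red',(488,346),.084),('amber',(255,332),.084),('orange',(281,113),.06),('mailer',(270,218),.08)):
    w=p2w(c,np.array(p)/2.2+o,z)[0];print(k,w.round(4),w2p(s,w).round(1))
    q=w2p(s,np.array([w,[w[0],w[1],0]]))
    for i in q: cv2.circle(im,tuple(int(v*8) for v in i),12,(0,255,0),1,shift=3)
a=cv2.resize(im[130:330,130:350],None,fx=3,fy=3,interpolation=cv2.INTER_CUBIC)
cv2.imwrite('pics/crop2.png',np.clip(a*1.6,0,255)[...,::-1])
E
```

```text
blue [ 0.5184  0.2876 15.4499] 1.17 [[0.4586, 0.2711], [0.5184, 0.2876], [0.5781, 0.3041]]
white [ 0.4837 -0.3178 14.6393] 0.99 [[0.4237, -0.3334], [0.4837, -0.3178], [0.5437, -0.3021]]
violet [ 0.6423 -0.1026  0.084 ] [[313.4 224.2]]
red [ 0.4299 -0.1029  0.084 ] [[204.5 274.4]]
amber [0.4345 0.1024 0.084 ] [[157.  198.9]]
orange [0.6389 0.0943 0.06  ] [[254.  175.5]]
mailer [0.5361 0.096  0.08  ] [[208.  184.2]][ WARN:0@0.653] global loadsave.cpp:1063 imwrite_ Unsupported depth image for selected encoder is fallbacked to CV_8U.
```

View pics/crop2.png

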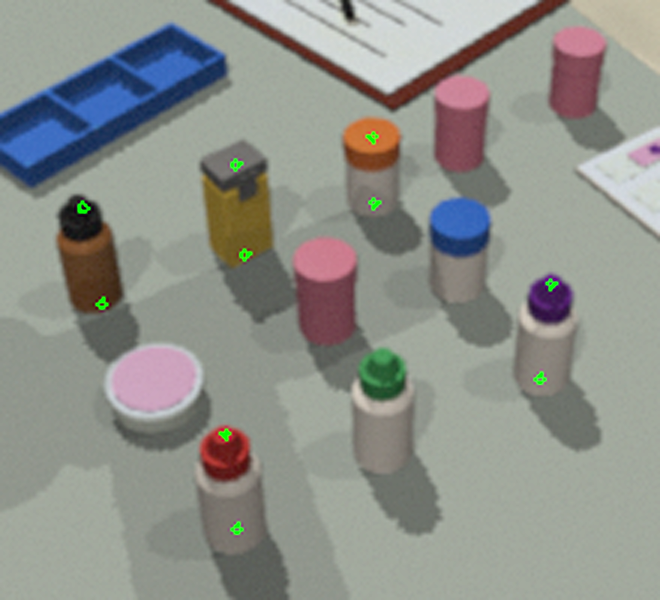

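The projected tops and bases land on the items in the side view, so the estimates agree. Red comes first, since it is closest to the arm's start.

Request:
jog_arm(translation=[[-3.2,-3.6,0.7],[-3.2,-3.6,0.7],[-3.2,-3.6,0.7],[-3.2,-3.6,0.7],[-3.2,-3.6,0.7],[-3.2,-3.6,0.7],[-3.2,-3.6,0.7],[-3.2,-3.6,0.7],[-3.2,-3.6,0.7],[-3.2,-3.6,0.7],[-3.0,-3.4,0.7],[0,0,0]], rotation=[[0,0,0],[0,0,0],[0,0,0],[0,0,0],[0,0,0],[0,0,0],[0,0,0],[0,0,0],[0,0,0],[0,0,0],[0,0,0],[0,0,0]], grip=1, newtons=30)

```text
t: 1.6
tcp_pos: [0.4301, -0.1015, 0.1537]
eef_rot: [[0.235, -0.972, -0.001], [-0.972, -0.235, 0.001], [-0.001, 0.001, -1.0]]
wrist_force: [0.5, -0.3, 0.3]
width: 0.0853
```

```bash
cat > go.py <<'E'
# usage: go.py x y z [z_yaw_of_jaw deg] -> delta in tool axes (cm)
import sys
from h import *
s=sensors.observe();R=np.array(s['eef_rot']);p=np.array(s['tcp_pos'])
print('t',round(s['t'],2),'tcp',p.round(4),'jaw',np.degrees(np.arctan2(R[1,0],R[0,0])).round(1),'w',round(s['width'],4),'F',np.round(s['wrist_force'],1))
for a in sys.argv[1:]:
    t=np.array([float(v) for v in a.split(',')]); print(a,'delta cm',((t-p)@R*100).round(2)); p=t
E
python3 go.py .43,-.103,.021
python3 - <<'E'
from h import *
c=snap('wrist','w1');print(c['origin'].round(3),w2p(c,[[.43,-.103,0],[.43,-.103,.084],[.529,-.1,.084]]))
s=load('side0');print(p2w(s,np.array([(202,160),(233,143),(268,155),(237,183)])/3+130,.08).round(4))
E
```

```text
t 1.6 tcp [ 0.4301 -0.1015  0.1537] jaw -76.4 w 0.0853 F [ 0.5 -0.3  0.3]
.43,-.103,.021 delta cm [ 0.16  0.03 13.27]
[ 0.496 -0.085  0.297] [[279.5876204  194.22037313]
 [280.28334608 223.26133333]
 [316.2793464   62.29630297]]
[[0.5196 0.1091 0.08  ]
 [0.5446 0.1144 0.08  ]
 [0.5584 0.0915 0.08  ]
 [0.5285 0.0769 0.08  ]]
```

View pics/w1.png

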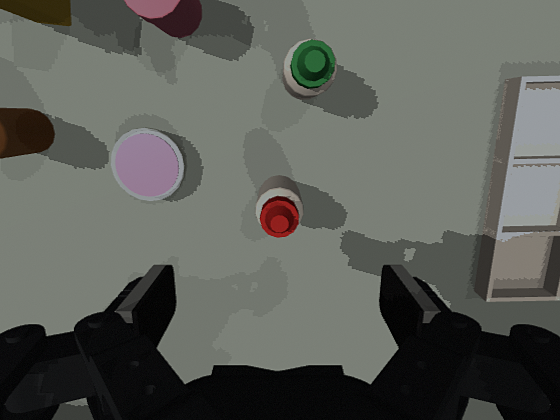

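The wrist view shows the red cap at about (280,218), as predicted and centred between the fingers. I'll descend and grip.

Request:
jog_arm(translation=[[0.2,0,3],[0,0,3],[0,0,3],[0,0,2.5],[0,0,1.8],[0,0,0]], rotation=[[0,0,0],[0,0,0],[0,0,0],[0,0,0],[0,0,0],[0,0,0]])

```text
t: 2.4
tcp_pos: [0.4291, -0.1063, 0.0207]
eef_rot: [[0.229, -0.973, -0.002], [-0.973, -0.229, 0.001], [-0.001, 0.002, -1.0]]
wrist_force: [0.6, -0.7, 0.2]
width: 0.085
```

Request:
jog_arm(translation=[[0,0,0],[0,0,0],[0,0,0],[0,0,0],[0,0,0],[0,0,0],[0,0,0],[0,0,0]], rotation=[[0,0,0],[0,0,0],[0,0,0],[0,0,0],[0,0,0],[0,0,0],[0,0,0],[0,0,0]], grip=0, newtons=30)

```text
t: 3.4
tcp_pos: [0.4302, -0.1058, 0.022]
eef_rot: [[0.231, -0.973, 0.001], [-0.973, -0.231, -0.001], [0.001, -0.001, -1.0]]
wrist_force: [-2.3, 0.1, 6.1]
width: 0.0353
```

```bash
python3 go.py .43,-.103,.15 .4237,-.3334,.12 .4237,-.3334,.026
```

```text
t 3.4 tcp [ 0.4302 -0.1058  0.022 ] jaw -76.6 w 0.0353 F [-2.3  0.1  6.1]
.43,-.103,.15 delta cm [ -0.26  -0.06 -12.8 ]
.4237,-.3334,.12 delta cm [22.27  5.94  3.02]
.4237,-.3334,.026 delta cm [-0.01  0.01  9.4 ]
```

Request:
jog_arm(translation=[[0,0,-2],[0,0,-3.5],[0,0,-3.5],[0,0,-3],[3,0.8,0],[4,1.1,0],[4,1.1,0],[4,1.1,0],[4,1.1,0],[3,0.8,0],[0,0,0]], rotation=[[0,0,0],[0,0,0],[0,0,0],[0,0,0],[0,0,0],[0,0,0],[0,0,0],[0,0,0],[0,0,0],[0,0,0],[0,0,0]])

```text
t: 4.78
tcp_pos: [0.422, -0.3352, 0.1412]
eef_rot: [[0.229, -0.974, 0.0], [-0.974, -0.229, -0.0], [0.0, -0.0, -1.0]]
wrist_force: [0.1, 0.2, -1.8]
width: 0.035
```

```bash
python3 go.py .4237,-.3334,.027; python3 -c "
from h import *
c=snap('wrist','w2')"
```

```text
t 4.78 tcp [ 0.422  -0.3352  0.1412] jaw -76.8 w 0.035 F [ 0.1  0.2 -1.8]
.4237,-.3334,.027 delta cm [-0.14 -0.21 11.42]
```

View pics/w2.png

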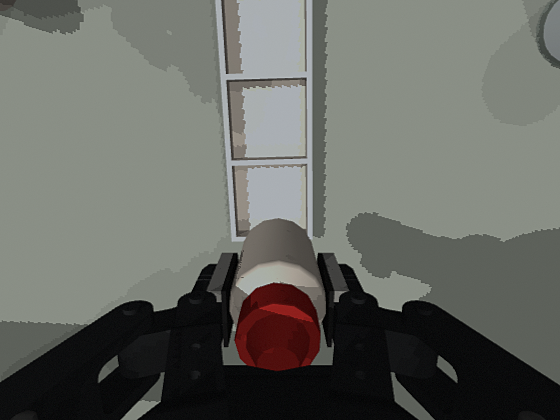

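The red bottle is upright in the fingers. The white tray's near rim runs from (233,240) to (312,240). I'll check it against the tray fit.

Run:
```python
from plan import *
c=load('w2')
P=p2w(c,[(233,240),(312,240),(228,161),(312,161),(224,77),(312,77)],.02);print(P.round(4)[:,:2].tolist())
a=np.radians(14.64);R=np.array([[np.cos(a),-np.sin(a)],[np.sin(a),np.cos(a)]])
L=np.array([[-.095,.033],[-.095,-.033],[-.031,.033],[-.031,-.033],[.031,.033],[.031,-.033]])
print(((P[:,:2]-[.4837,-.3178])@R-L).round(4).tolist())
```

```text
[[0.3832, -0.3067], [0.398, -0.3697], [0.4456, -0.2904], [0.4604, -0.3531], [0.5043, -0.276], [0.5189, -0.3377]]
[[0.0005, 0.0031], [-0.001, 0.0045], [0.0011, 0.0032], [-0.0004, 0.0047], [-0.0005, 0.0023], [-0.002, 0.0049]]
```

Request:
jog_arm(translation=[[-0.4,-0.2,2],[0,0,3],[0,0,3],[0,0,1.8],[0,0,1],[0,0,0.5],[0,0,0]], rotation=[[0,0,0],[0,0,0],[0,0,0],[0,0,0],[0,0,0],[0,0,0],[0,0,0]])

```text
t: 5.7
tcp_pos: [0.4235, -0.3291, 0.0286]
eef_rot: [[0.231, -0.973, 0.0], [-0.973, -0.231, -0.0], [0.0, -0.0, -1.0]]
wrist_force: [-0.0, 0.2, 0.3]
width: 0.0351
```

```bash
python3 go.py .423,-.331,.026
```

```text
t 5.7 tcp [ 0.4235 -0.3291  0.0286] jaw -76.6 w 0.0351 F [-0.   0.2  0.3]
.423,-.331,.026 delta cm [0.18 0.09 0.26]
```

Request:
jog_arm(translation=[[0.2,0.1,0.25],[0,0,0],[0,0,0]], rotation=[[0,0,0],[0,0,0],[0,0,0]])

```text
t: 6.08
tcp_pos: [0.4229, -0.3316, 0.0261]
eef_rot: [[0.231, -0.973, 0.0], [-0.973, -0.231, -0.001], [0.001, -0.0, -1.0]]
wrist_force: [-0.5, -0.7, 1.5]
width: 0.035
```

Request:
jog_arm(translation=[[0,0,0],[0,0,0],[0,0,0],[0,0,0],[0,0,0],[0,0,0],[0,0,0],[0,0,-2],[0,0,-4],[0,0,-5],[0,0,-4],[0,0,0]], rotation=[[0,0,0],[0,0,0],[0,0,0],[0,0,0],[0,0,0],[0,0,0],[0,0,0],[0,0,0],[0,0,0],[0,0,0],[0,0,0],[0,0,0]], grip=1)

```text
t: 7.58
tcp_pos: [0.4236, -0.3322, 0.1787]
eef_rot: [[0.231, -0.973, 0.004], [-0.973, -0.231, -0.005], [0.006, -0.003, -1.0]]
wrist_force: [-0.1, -0.5, -0.3]
width: 0.085
```

Request:
jog_arm(translation=[[-3.9,-2.1,0],[-3.9,-2.1,0],[-3.9,-2.1,0],[-3.9,-2.1,0],[-3.9,-2.1,0],[-3.9,-2.1,0],[-3.9,-2.1,0],[-3.9,-2.1,0],[-3.9,-2.1,0],[-3.9,-2.1,0],[0,0,0]], rotation=[[0,0,0],[0,0,0],[0,0,0],[0,0,0],[0,0,0],[0,0,0],[0,0,0],[0,0,0],[0,0,0],[0,0,0],[0,0,0]])

```text
t: 8.95
tcp_pos: [0.5369, 0.0989, 0.1743]
eef_rot: [[0.234, -0.972, -0.002], [-0.972, -0.234, 0.0], [-0.001, 0.002, -1.0]]
wrist_force: [0.6, -0.4, -0.2]
width: 0.0853
```

```bash
python3 go.py .536,.096,.024; python3 -c "
from h import *
c=snap('wrist','w3');print(w2p(c,[[.536,.096,.08],[.536,.096,0]]))"
```

```text
t 8.95 tcp [0.5369 0.0989 0.1743] jaw -76.5 w 0.0853 F [ 0.6 -0.4 -0.2]
.536,.096,.024 delta cm [ 0.28  0.12 15.03]
[[281.59111365 214.1032808 ]
 [280.63158735 190.25421513]]
```

View pics/w3.png

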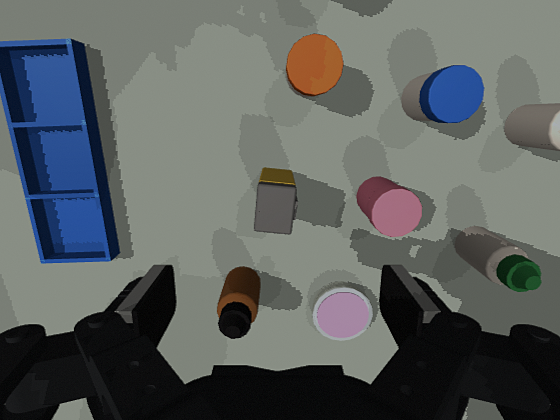

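The mailer's grey top is at about (254–295, 180–234), centred on (275,207), with its 28 mm side nearly along the jaw.

```bash
python3 - <<'E'
from h import *
c=load('w3');P=p2w(c,[(257,180),(295,183),(293,234),(254,231)],.08)[:,:2];print(P.mean(0))
for i,j in((0,1),(3,2),(1,2),(0,3)): d=P[j]-P[i];print(np.hypot(*d).round(4),np.degrees(np.arctan2(d[1],d[0])).round(1))
# blue tray check
Q=p2w(c,[(40,263),(118,261),(0,44),(71,40)],.02)[:,:2];a=np.radians(15.45);R=np.array([[np.cos(a),-np.sin(a)],[np.sin(a),np.cos(a)]])
print(((Q-[.5184,.2876])@R).round(4).tolist())
print(p2w(c,(315,65),.06)[:,:2],p2w(c,(234,322),.084)[:,:2])
E
python3 go.py .536,.098,.024
```

```text
[0.53960727 0.1019323 ]
0.0267 -81.0
0.0286 -81.0
0.0379 -167.8
0.0378 -170.6
[[-0.0923, 0.0389], [-0.0926, -0.0348], [0.0957, 0.0292], [0.0968, -0.0276]]
[[0.64072169 0.09756003]] [[0.44358895 0.11143474]]
t 9.0 tcp [0.5367 0.0975 0.1745] jaw -76.5 w 0.0856 F [ 1.1 -0.1 -0.9]
.536,.098,.024 delta cm [-0.06  0.03 15.05]
```

Request:
jog_arm(translation=[[-0.2,-0.2,2],[0,0,3],[0,0,3],[0,0,3],[0,0,2.5],[0,0,1.5],[0,0,0]], rotation=[[0,0,4.5],[0,0,0],[0,0,0],[0,0,0],[0,0,0],[0,0,0],[0,0,0]])

```text
t: 9.88
tcp_pos: [0.5382, 0.0984, 0.025]
eef_rot: [[0.153, -0.988, -0.002], [-0.988, -0.153, 0.0], [-0.0, 0.002, -1.0]]
wrist_force: [-0.5, -0.2, -0.6]
width: 0.0858
```

Request:
jog_arm(translation=[[0,0,0],[0,0,0],[0,0,0],[0,0,0],[0,0,0],[0,0,0],[0,0,0],[0,0,0],[0,0,0]], rotation=[[0,0,0],[0,0,0],[0,0,0],[0,0,0],[0,0,0],[0,0,0],[0,0,0],[0,0,0],[0,0,0]], grip=0)

```text
t: 11.0
tcp_pos: [0.539, 0.099, 0.0264]
eef_rot: [[0.154, -0.988, 0.001], [-0.988, -0.154, -0.0], [0.0, -0.001, -1.0]]
wrist_force: [-1.3, 1.1, 5.5]
width: 0.0275
```

```bash
python3 go.py .543,-.3,.16
```

```text
t 11.0 tcp [0.539  0.099  0.0264] jaw -81.2 w 0.0275 F [-1.3  1.1  5.5]
.543,-.3,.16 delta cm [ 39.49   5.72 -13.36]
```

Request:
jog_arm(translation=[[0,0,-2],[0,0,-4],[0,0,-4],[0,0,-3.5]], rotation=[[0,0,0],[0,0,0],[0,0,0],[0,0,0]])

```text
t: 11.5
tcp_pos: [0.5385, 0.099, 0.1621]
eef_rot: [[0.154, -0.988, 0.0], [-0.988, -0.154, -0.0], [0.0, -0.0, -1.0]]
wrist_force: [-0.3, -0.4, -0.2]
width: 0.0277
```

Request:
jog_arm(translation=[[3,0.5,0],[4.2,0.6,0],[4.2,0.6,0],[4.2,0.6,0],[4.2,0.6,0],[4.2,0.6,0],[4.2,0.6,0],[4.2,0.6,0],[4.1,0.6,0],[3,0.4,0],[0,0,0],[0,0,0]], rotation=[[0,0,0],[0,0,0],[0,0,0],[0,0,0],[0,0,0],[0,0,0],[0,0,0],[0,0,0],[0,0,0],[0,0,0],[0,0,-5],[0,0,0]])

```text
t: 13.0
tcp_pos: [0.5428, -0.3002, 0.1603]
eef_rot: [[0.238, -0.971, -0.001], [-0.971, -0.238, 0.001], [-0.001, 0.001, -1.0]]
wrist_force: [-0.2, -0.4, -1.0]
width: 0.0278
```

```bash
python3 go.py .543,-.3,.0305; python3 -c "
from h import *
c=snap('wrist','w4')"
```

```text
t 13.0 tcp [ 0.5428 -0.3002  0.1603] jaw -76.2 w 0.0278 F [-0.2 -0.4 -1. ]
.543,-.3,.0305 delta cm [-0.   -0.03 12.98]
```

View pics/w4.png

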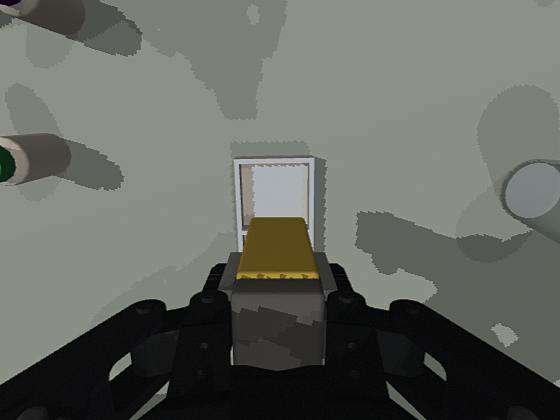

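The mailer hangs upright and is centred over the far pocket, whose rim spans (235–325, 158). I'll lower it and release.

Request:
jog_arm(translation=[[0,0,2],[0,0,3],[0,0,3],[0,0,2.3],[0,0,1.3],[0,0,0.8],[0,0,0.5],[0,0,0]], rotation=[[0,0,0],[0,0,0],[0,0,0],[0,0,0],[0,0,0],[0,0,0],[0,0,0],[0,0,0]])

```text
t: 14.05
tcp_pos: [0.5432, -0.3002, 0.032]
eef_rot: [[0.239, -0.971, 0.0], [-0.971, -0.239, -0.0], [0.0, -0.0, -1.0]]
wrist_force: [0.2, 0.0, -1.2]
width: 0.028
```

```bash
python3 go.py .543,-.3,.0305
```

```text
t 14.05 tcp [ 0.5432 -0.3002  0.032 ] jaw -76.2 w 0.028 F [ 0.2  0.  -1.2]
.543,-.3,.0305 delta cm [-0.02  0.01  0.15]
```

Request:
jog_arm(translation=[[0,0,0.15],[0,0,0],[0,0,0]], rotation=[[0,0,0],[0,0,0],[0,0,0]])

```text
t: 14.42
tcp_pos: [0.5431, -0.3002, 0.0305]
eef_rot: [[0.239, -0.971, 0.0], [-0.971, -0.239, -0.0], [0.0, -0.0, -1.0]]
wrist_force: [0.7, 0.7, -0.2]
width: 0.0277
```

Request:
jog_arm(translation=[[0,0,0],[0,0,0],[0,0,0],[0,0,0],[0,0,0],[0,0,0],[0,0,0],[0,0,0],[0,0,-2],[0,0,-4],[0,0,-4.5],[0,0,-3]], rotation=[[0,0,0],[0,0,0],[0,0,0],[0,0,0],[0,0,0],[0,0,0],[0,0,0],[0,0,0],[0,0,0],[0,0,0],[0,0,0],[0,0,0]], grip=1)

```text
t: 15.92
tcp_pos: [0.5433, -0.3003, 0.1676]
eef_rot: [[0.239, -0.971, 0.002], [-0.971, -0.239, -0.001], [0.002, -0.001, -1.0]]
wrist_force: [-0.0, -0.3, -1.1]
width: 0.0857
```

Request:
jog_arm(translation=[[-2.8,-2.4,0],[-2.8,-2.4,0],[-2.8,-2.4,0],[-2.8,-2.4,0],[-2.8,-2.4,0],[-2.8,-2.4,0],[0,0,0]], rotation=[[0,0,0],[0,0,0],[0,0,0],[0,0,0],[0,0,0],[0,0,0],[0,0,0]])

```text
t: 16.8
tcp_pos: [0.6433, -0.1003, 0.1651]
eef_rot: [[0.242, -0.97, -0.0], [-0.97, -0.242, 0.0], [-0.0, 0.0, -1.0]]
wrist_force: [-1.0, 0.2, -0.0]
width: 0.0858
```

```bash
python3 - <<'E'
from h import *
c=snap('wrist','w5');h=cv2.cvtColor(c['img'],cv2.COLOR_RGB2HSV)
m=cv2.inRange(h,(125,100,30),(160,255,255));n,l,st,ce=cv2.connectedComponentsWithStats(m)
i=1+np.argmax(st[1:,4]);print(st[i],ce[i],w2p(c,[[.642,-.1025,.08]]),p2w(c,ce[i],.076))
E
python3 go.py .642,-.1025,.021
```

```text
[ 261  190   37   39 1100] [278.79727273 209.79545455] [[280.48407292 218.38539136]] [[ 0.64664506 -0.10013827  0.076     ]]
t 16.85 tcp [ 0.6428 -0.1018  0.1651] jaw -76.1 w 0.0851 F [ 0.   0.5 -0.7]
.642,-.1025,.021 delta cm [ 0.05  0.09 14.41]
```

Request:
jog_arm(translation=[[0.1,-0.1,2],[0,0,3],[0,0,3],[0,0,3],[0,0,2.2],[0,0,1.2],[0,0,0]], rotation=[[0,0,0],[0,0,0],[0,0,0],[0,0,0],[0,0,0],[0,0,0],[0,0,0]])

```text
t: 17.73
tcp_pos: [0.6436, -0.1039, 0.021]
eef_rot: [[0.238, -0.971, -0.001], [-0.971, -0.238, 0.0], [-0.0, 0.001, -1.0]]
wrist_force: [-0.4, 0.1, -0.6]
width: 0.0852
```

Request:
jog_arm(translation=[[0,0,0],[0,0,0],[0,0,0],[0,0,0],[0,0,0],[0,0,0],[0,0,0],[0,0,0]], rotation=[[0,0,0],[0,0,0],[0,0,0],[0,0,0],[0,0,0],[0,0,0],[0,0,0],[0,0,0]], grip=0)

```text
t: 18.73
tcp_pos: [0.6442, -0.1033, 0.0221]
eef_rot: [[0.239, -0.971, 0.001], [-0.971, -0.239, -0.0], [0.001, -0.001, -1.0]]
wrist_force: [-0.3, -0.5, 4.7]
width: 0.0354
```

```bash
python3 go.py .578,.304,.16
```

```text
t 18.73 tcp [ 0.6442 -0.1033  0.0221] jaw -76.2 w 0.0354 F [-0.3 -0.5  4.7]
.578,.304,.16 delta cm [-41.12  -3.33 -13.81]
```

Request:
jog_arm(translation=[[0,0,-2],[0,0,-4],[0,0,-4],[0,0,-3.8]], rotation=[[0,0,0],[0,0,0],[0,0,0],[0,0,0]])

```text
t: 19.23
tcp_pos: [0.6437, -0.1032, 0.1604]
eef_rot: [[0.239, -0.971, -0.0], [-0.971, -0.239, 0.0], [-0.0, 0.0, -1.0]]
wrist_force: [1.0, 0.1, 0.2]
width: 0.0351
```

Request:
jog_arm(translation=[[-3,-0.3,0],[-4.4,-0.3,0],[-4.4,-0.3,0],[-4.4,-0.3,0],[-4.4,-0.3,0],[-4.4,-0.3,0],[-4.4,-0.3,0],[-4.4,-0.3,0],[-4.3,-0.3,0],[-3,-0.4,0],[0,0,0],[0,0,0]], rotation=[[0,0,0],[0,0,0],[0,0,0],[0,0,0],[0,0,0],[0,0,0],[0,0,0],[0,0,0],[0,0,0],[0,0,0],[0,0,0],[0,0,0]])

```text
t: 20.72
tcp_pos: [0.5758, 0.3025, 0.1591]
eef_rot: [[0.239, -0.971, -0.0], [-0.971, -0.239, -0.0], [0.0, 0.001, -1.0]]
wrist_force: [-0.3, 0.0, -0.1]
width: 0.0347
```

```bash
python3 go.py .578,.304,.027; python3 -c "
from h import *
c=snap('wrist','w6')"
```

```text
t 20.73 tcp [0.5758 0.3025 0.1591] jaw -76.2 w 0.0347 F [-0.3  0.  -0.1]
.578,.304,.027 delta cm [-0.09 -0.26 13.21]
```

View pics/w6.png

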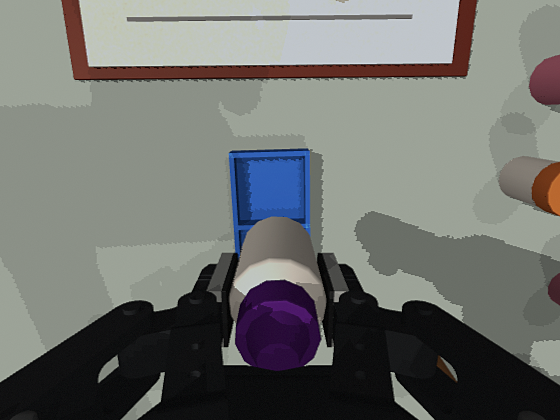

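Run:
```python
from h import *
c=load('w6');a=np.radians(15.45);R=np.array([[np.cos(a),-np.sin(a)],[np.sin(a),np.cos(a)]])
P=p2w(c,[(230,152),(309,149),(235,226)],.02)[:,:2];print(P,((P-[.5184,.2876])@R).round(4).tolist(),'expect .095,+-.033')
```

```text
[[0.60351448 0.34940429]
 [0.6212616  0.28761485]
 [0.54247802 0.33230396]] [[0.0985, 0.0369], [0.0991, -0.0274], [0.0351, 0.0367]] expect .095,+-.033
```

The far rim is at (230,152)–(309,149), so the blue tray sits about 4 mm further out than the fit. I'll correct by that and lower the bottle.

Request:
jog_arm(translation=[[-0.4,-0.5,2],[0,0,3],[0,0,3],[0,0,2.4],[0,0,1.4],[0,0,0.9],[0,0,0.4],[0,0,0]], rotation=[[0,0,0],[0,0,0],[0,0,0],[0,0,0],[0,0,0],[0,0,0],[0,0,0],[0,0,0]])

```text
t: 21.78
tcp_pos: [0.5798, 0.3084, 0.0286]
eef_rot: [[0.239, -0.971, 0.001], [-0.971, -0.239, 0.0], [-0.0, -0.001, -1.0]]
wrist_force: [0.0, -0.2, -0.3]
width: 0.035
```

```bash
python3 go.py .58,.3075,.026 .58,.3075,.165 .641,.096,.165
```

```text
t 21.77 tcp [0.5798 0.3084 0.0286] jaw -76.2 w 0.035 F [ 0.  -0.2 -0.3]
.58,.3075,.026 delta cm [0.09 0.   0.26]
.58,.3075,.165 delta cm [-0.00e+00 -1.00e-02 -1.39e+01]
.641,.096,.165 delta cm [22.   -0.86 -0.  ]
```

Request:
jog_arm(translation=[[0,0,0.25],[0,0,0],[0,0,0]], rotation=[[0,0,0],[0,0,0],[0,0,0]])

```text
t: 22.15
tcp_pos: [0.5797, 0.3083, 0.0261]
eef_rot: [[0.239, -0.971, 0.001], [-0.971, -0.239, 0.0], [-0.0, -0.001, -1.0]]
wrist_force: [-0.7, 0.1, -0.2]
width: 0.035
```

Request:
jog_arm(translation=[[0,0,0],[0,0,0],[0,0,0],[0,0,0],[0,0,0],[0,0,0],[0,0,0],[0,0,0],[0,0,-2],[0,0,-4],[0,0,-4.5],[0,0,-3.4]], rotation=[[0,0,0],[0,0,0],[0,0,0],[0,0,0],[0,0,0],[0,0,0],[0,0,0],[0,0,0],[0,0,0],[0,0,0],[0,0,0],[0,0,0]], grip=1)

```text
t: 23.65
tcp_pos: [0.5798, 0.3084, 0.1669]
eef_rot: [[0.239, -0.971, 0.002], [-0.971, -0.239, 0.001], [-0.0, -0.002, -1.0]]
wrist_force: [0.0, 0.1, -0.3]
width: 0.0853
```

Request:
jog_arm(translation=[[3.6,-0.1,0],[3.7,-0.1,0],[3.7,-0.2,0],[3.7,-0.2,0],[3.7,-0.1,0],[3.6,-0.2,0],[0,0,0]], rotation=[[0,0,0],[0,0,0],[0,0,0],[0,0,0],[0,0,0],[0,0,0],[0,0,0]])

```text
t: 24.52
tcp_pos: [0.6415, 0.0946, 0.1646]
eef_rot: [[0.236, -0.972, -0.0], [-0.972, -0.236, -0.0], [0.0, 0.0, -1.0]]
wrist_force: [-0.4, 0.6, 0.4]
width: 0.0853
```

```bash
python3 - <<'E'
from h import *
c=snap('wrist','w7');h=cv2.cvtColor(c['img'],cv2.COLOR_RGB2HSV)
m=cv2.inRange(h,(5,150,80),(18,255,255));n,l,st,ce=cv2.connectedComponentsWithStats(m)
i=1+np.argmax(st[1:,4]);print(st[i],ce[i],w2p(c,[[.641,.096,.06]]),p2w(c,ce[i],.058))
E
python3 go.py .641,.096,.031
```

```text
[ 248  179   52   54 2123] [272.87988695 206.80122468] [[275.74636144 208.67784816]] [[0.64137743 0.09831964 0.058     ]]
t 24.57 tcp [0.641  0.0961 0.1647] jaw -76.3 w 0.0852 F [ 0.2  0.2 -0.6]
.641,.096,.031 delta cm [1.000e-02 0.000e+00 1.337e+01]
```

View pics/w7.png

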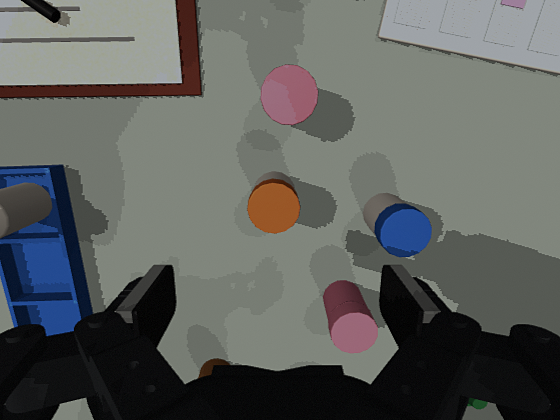

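The orange pot is at (273,207), alone between the open fingers, and the violet bottle stands upright in the far pocket on the left. I'll take the pot.

Request:
jog_arm(translation=[[-0.1,0,2],[0,0,3],[0,0,3],[0,0,3],[0,0,1.8],[0,0,0.8],[0,0,0]], rotation=[[0,0,0],[0,0,0],[0,0,0],[0,0,0],[0,0,0],[0,0,0],[0,0,0]])

```text
t: 25.45
tcp_pos: [0.6409, 0.0981, 0.0291]
eef_rot: [[0.239, -0.971, 0.0], [-0.971, -0.239, 0.0], [0.0, -0.0, -1.0]]
wrist_force: [0.4, 0.3, -0.3]
width: 0.0854
```

Request:
jog_arm(translation=[[0,0,0],[0,0,0],[0,0,0],[0,0,0],[0,0,0],[0,0,0],[0,0,0],[0,0,0]], rotation=[[0,0,0],[0,0,0],[0,0,0],[0,0,0],[0,0,0],[0,0,0],[0,0,0],[0,0,0]], grip=0)

```text
t: 26.45
tcp_pos: [0.6411, 0.0978, 0.0295]
eef_rot: [[0.239, -0.971, 0.001], [-0.971, -0.239, -0.0], [0.0, -0.001, -1.0]]
wrist_force: [-1.1, 0.4, 4.7]
width: 0.0392
```

```bash
python3 go.py .641,.096,.165 .52,.291,.165 .52,.291,.034
```

```text
t 26.45 tcp [0.6411 0.0978 0.0295] jaw -76.2 w 0.0392 F [-1.1  0.4  4.7]
.641,.096,.165 delta cm [  0.18   0.03 -13.55]
.52,.291,.165 delta cm [-2.183e+01  7.080e+00 -1.000e-02]
.52,.291,.034 delta cm [-0.00e+00  1.00e-02  1.31e+01]
```

Request:
jog_arm(translation=[[0,0,-2],[0,0,-4],[0,0,-4],[0,0,-3],[-2.8,0.9,0],[-4,1.3,0],[-4,1.3,0],[-4,1.3,0],[-4,1.3,0],[-2.8,1,0],[0,0,0],[0,0,0]], rotation=[[0,0,0],[0,0,0],[0,0,0],[0,0,0],[0,0,0],[0,0,0],[0,0,0],[0,0,0],[0,0,0],[0,0,0],[0,0,0],[0,0,0]])

```text
t: 27.95
tcp_pos: [0.5204, 0.29, 0.1586]
eef_rot: [[0.239, -0.971, -0.0], [-0.971, -0.239, -0.0], [0.0, 0.0, -1.0]]
wrist_force: [-0.4, -0.2, -0.8]
width: 0.0388
```

```bash
python3 go.py .52,.291,.035
```

```text
t 27.95 tcp [0.5204 0.29   0.1586] jaw -76.2 w 0.0388 F [-0.4 -0.2 -0.8]
.52,.291,.035 delta cm [-1.100e-01  1.000e-02  1.236e+01]
```

Request:
jog_arm(translation=[[-0.1,0,2],[0,0,3],[0,0,3],[0,0,2],[0,0,1.2],[0,0,0.8],[0,0,0.4],[0,0,0]], rotation=[[0,0,0],[0,0,0],[0,0,0],[0,0,0],[0,0,0],[0,0,0],[0,0,0],[0,0,0]])

```text
t: 28.95
tcp_pos: [0.5201, 0.2915, 0.0351]
eef_rot: [[0.239, -0.971, 0.0], [-0.971, -0.239, 0.0], [-0.0, -0.0, -1.0]]
wrist_force: [0.1, -0.5, -0.2]
width: 0.0393
```

```bash
python3 go.py .52,.291,.0335 .52,.291,.165 .436,.105,.165
```

```text
t 28.95 tcp [0.5201 0.2915 0.0351] jaw -76.2 w 0.0393 F [ 0.1 -0.5 -0.2]
.52,.291,.0335 delta cm [0.05 0.02 0.16]
.52,.291,.165 delta cm [-0.000e+00 -1.000e-02 -1.315e+01]
.436,.105,.165 delta cm [ 1.605e+01  1.260e+01 -1.000e-02]
```

Request:
jog_arm(translation=[[0,0,0.15],[0,0,0],[0,0,0]], rotation=[[0,0,0],[0,0,0],[0,0,0]])

```text
t: 29.32
tcp_pos: [0.52, 0.2916, 0.0336]
eef_rot: [[0.239, -0.971, 0.0], [-0.971, -0.239, 0.0], [-0.0, -0.0, -1.0]]
wrist_force: [-0.2, -0.4, 0.1]
width: 0.0389
```

Request:
jog_arm(translation=[[0,0,0],[0,0,0],[0,0,0],[0,0,0],[0,0,0],[0,0,0],[0,0,0],[0,0,0],[0,0,-2],[0,0,-4],[0,0,-4],[0,0,-3.2]], rotation=[[0,0,0],[0,0,0],[0,0,0],[0,0,0],[0,0,0],[0,0,0],[0,0,0],[0,0,0],[0,0,0],[0,0,0],[0,0,0],[0,0,0]], grip=1)

```text
t: 30.82
tcp_pos: [0.52, 0.2916, 0.1671]
eef_rot: [[0.239, -0.971, 0.001], [-0.971, -0.239, 0.0], [-0.0, -0.001, -1.0]]
wrist_force: [-0.6, -0.2, 0.5]
width: 0.0853
```

Request:
jog_arm(translation=[[2.7,2.1,0],[2.7,2.1,0],[2.7,2.1,0],[2.7,2.1,0],[2.7,2.1,0],[2.5,2.1,0],[0,0,0]], rotation=[[0,0,0],[0,0,0],[0,0,0],[0,0,0],[0,0,0],[0,0,0],[0,0,0]])

```text
t: 31.7
tcp_pos: [0.4352, 0.1049, 0.1656]
eef_rot: [[0.237, -0.972, 0.0], [-0.972, -0.237, -0.0], [0.0, 0.0, -1.0]]
wrist_force: [0.4, 0.4, -0.0]
width: 0.0855
```

```bash
python3 go.py .436,.105,.022
python3 - <<'E'
from h import *
c=snap('wrist','w8');print(w2p(c,[[.436,.105,.084]]))
E
```

```text
t 31.7 tcp [0.4352 0.1049 0.1656] jaw -76.3 w 0.0855 F [ 0.4  0.4 -0. ]
.436,.105,.022 delta cm [ 1.000e-02 -8.000e-02  1.436e+01]
[[277.95471275 216.29850276]]
```

View pics/w8.png

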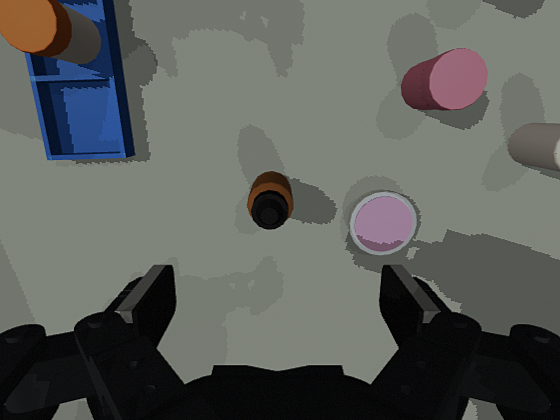

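The orange pot stands in the middle pocket. The amber cap is at (269,211), about 5 mm to the left of the prediction, so I'll shift and take it. The Petri dish at (383,223) is clear of the right finger.

Request:
jog_arm(translation=[[-0.5,-0.2,2],[0,0,3],[0,0,3],[0,0,3],[0,0,2.2],[0,0,1.2],[0,0,0]], rotation=[[0,0,0],[0,0,0],[0,0,0],[0,0,0],[0,0,0],[0,0,0],[0,0,0]])

```text
t: 32.62
tcp_pos: [0.4366, 0.1118, 0.021]
eef_rot: [[0.24, -0.971, -0.001], [-0.971, -0.24, 0.0], [-0.0, 0.001, -1.0]]
wrist_force: [0.2, -0.2, 0.0]
width: 0.0853
```

Request:
jog_arm(translation=[[0,0,0],[0,0,0],[0,0,0],[0,0,0],[0,0,0],[0,0,0],[0,0,0],[0,0,0]], rotation=[[0,0,0],[0,0,0],[0,0,0],[0,0,0],[0,0,0],[0,0,0],[0,0,0],[0,0,0]], grip=0)

```text
t: 33.62
tcp_pos: [0.4368, 0.1114, 0.0219]
eef_rot: [[0.239, -0.971, 0.001], [-0.971, -0.239, -0.0], [0.0, -0.001, -1.0]]
wrist_force: [-0.4, 1.1, 5.8]
width: 0.0349
```

```bash
python3 go.py .46,.2745,.16
```

```text
t 33.62 tcp [0.4368 0.1114 0.0219] jaw -76.2 w 0.0349 F [-0.4  1.1  5.8]
.46,.2745,.16 delta cm [-15.28  -6.17 -13.8 ]
```

Request:
jog_arm(translation=[[0,0,-2],[0,0,-4],[0,0,-4],[0,0,-3.8],[-2.5,-1,0],[-3.5,-1.4,0],[-3.5,-1.4,0],[-3.4,-1.4,0],[-2.4,-1,0],[0,0,0],[0,0,0]], rotation=[[0,0,0],[0,0,0],[0,0,0],[0,0,0],[0,0,0],[0,0,0],[0,0,0],[0,0,0],[0,0,0],[0,0,0],[0,0,0]])

```text
t: 35.0
tcp_pos: [0.4599, 0.2742, 0.1593]
eef_rot: [[0.239, -0.971, -0.0], [-0.971, -0.239, -0.0], [0.0, 0.001, -1.0]]
wrist_force: [0.7, -0.1, -0.1]
width: 0.0352
```

```bash
python3 go.py .46,.2745,.027
```

```text
t 35.0 tcp [0.4599 0.2742 0.1593] jaw -76.2 w 0.0352 F [ 0.7 -0.1 -0.1]
.46,.2745,.027 delta cm [-0.03 -0.02 13.23]
```

Request:
jog_arm(translation=[[0,0,2],[0,0,3],[0,0,3],[0,0,2.4],[0,0,1.4],[0,0,0.9],[0,0,0.4],[0,0,0]], rotation=[[0,0,0],[0,0,0],[0,0,0],[0,0,0],[0,0,0],[0,0,0],[0,0,0],[0,0,0]])

```text
t: 36.0
tcp_pos: [0.4604, 0.2748, 0.0286]
eef_rot: [[0.239, -0.971, 0.0], [-0.971, -0.239, 0.0], [-0.0, -0.001, -1.0]]
wrist_force: [-1.0, 0.2, -0.3]
width: 0.0349
```

```bash
python3 go.py .46,.2745,.026
```

```text
t 36.0 tcp [0.4604 0.2748 0.0286] jaw -76.2 w 0.0349 F [-1.   0.2 -0.3]
.46,.2745,.026 delta cm [0.02 0.04 0.26]
```

Lower the last bit, release, lift, and back off so the top camera has a clear view.

Request:
jog_arm(translation=[[0,0,0.25],[0,0,0],[0,0,0]], rotation=[[0,0,0],[0,0,0],[0,0,0]])

```text
t: 36.38
tcp_pos: [0.4602, 0.2748, 0.026]
eef_rot: [[0.239, -0.971, 0.0], [-0.971, -0.239, 0.0], [-0.0, -0.0, -1.0]]
wrist_force: [-0.2, 0.3, 0.1]
width: 0.0348
```

Request:
jog_arm(translation=[[0,0,0],[0,0,0],[0,0,0],[0,0,0],[0,0,0],[0,0,0],[0,0,0],[0,0,0],[0,0,-2],[0,0,-4],[0,0,-4.5],[0,0,-4.5]], rotation=[[0,0,0],[0,0,0],[0,0,0],[0,0,0],[0,0,0],[0,0,0],[0,0,0],[0,0,0],[0,0,0],[0,0,0],[0,0,0],[0,0,0]], grip=1)

```text
t: 37.88
tcp_pos: [0.4599, 0.2747, 0.1773]
eef_rot: [[0.239, -0.971, -0.0], [-0.971, -0.239, -0.0], [-0.0, 0.0, -1.0]]
wrist_force: [-0.3, 0.5, -1.2]
width: 0.0852
```

Request:
jog_arm(translation=[[4,1,-1],[4,1,-1],[4,2,-1],[4,2,-1],[4,2,-1],[4,0,0],[0,0,0],[0,0,0]], rotation=[[0,0,0],[0,0,0],[0,0,0],[0,0,0],[0,0,0],[0,0,0],[0,0,0],[0,0,0]])

```text
t: 38.88
tcp_pos: [0.4396, 0.023, 0.2257]
eef_rot: [[0.239, -0.971, -0.0], [-0.971, -0.239, 0.0], [-0.0, 0.0, -1.0]]
wrist_force: [-0.1, 0.4, -0.4]
width: 0.0854
```

Run:
```python
from h import *
a=snap('top','topF')['img'];b=snap('side','sideF')['img']
f=lambda x:np.clip(x.astype(float)*1.6,0,255).astype('uint8')[...,::-1]
A=cv2.resize(a[140:350,95:495],(800,420));cv2.imwrite('pics/f1.png',f(A))
cv2.imwrite('pics/f2.png',f(cv2.resize(b,(748,561))))
```

```text
(no output)
```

View pics/f1.png

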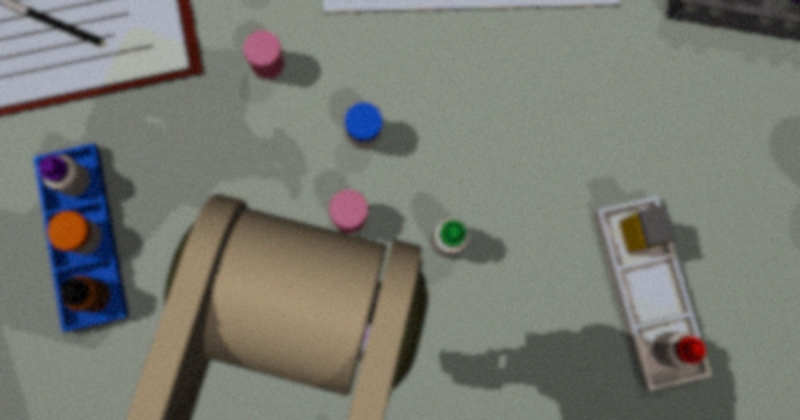

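View pics/f2.png

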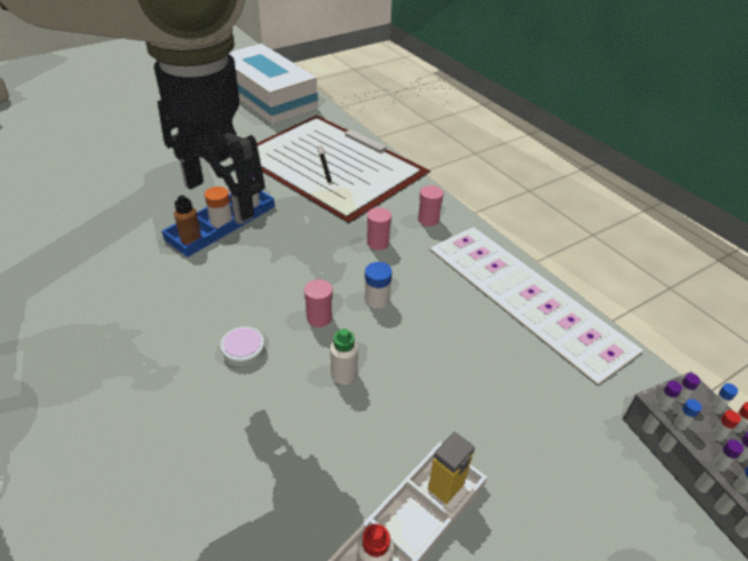

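All five items stand in their own pockets. I'll do one numeric check of uprightness from where the tops project in the image, then hand in.

Run:
```python
from h import *
c=load('topF');o=np.array([95,140])
for n,f,z,ref in(('violet',(53,168),.088,(.58,.308)),('orange',(68,231),.064,(.52,.2915)),('amber',(78,291),.088,(.46,.2748)),('red',(691,348),.088,(.423,-.332)),('mailer',(657,225),.084,(.543,-.3)),('green',(453,233),.084,(.529,-.1)),('blue',(364,121),.06,(.6455,-.0063))):
    print(n,((p2w(c,np.array(f)/2+o,z)[0,:2]-ref)*1000).round(1),'mm')
s=load('sideF');print('petri',p2w(s,np.array((243,344))*420/561,.018).round(3))
print(bot.close_job())
```

```text
violet [-1.9 -7.2] mm
orange [-1.7 -4.8] mm
amber [ -2.1 -11.9] mm
red [2.5 1.9] mm
mailer [ 0.3 -2.9] mm
green [-1.  -0.8] mm
blue [-1.  -2.1] mm
petri [[0.431 0.004 0.018]]
the job is handed in; nothing more can be done
None
```

All five items are in their trays and the job is handed in at about 39 s. No verdict was reported.

- **Blue tray:** the violet bottle is in the far pocket, the orange pot in the middle and the amber bottle in the near one.
- **White tray:** the red bottle is in the near pocket and the slide mailer in the far one.
- **Placing:** each item was lowered to within about 1 mm of its pocket floor before release.

**Last checks:**
- **Pictures:** the top and side views show every item upright in its own pocket, and the gripper is open and clear. The side view shows only the top of the red bottle, and the gripper partly hides the violet one.
- **Item tops:** in the top camera they project within 5 mm of where I set them down, except violet (7 mm) and amber (12 mm). That camera also placed the amber bottle about 6 mm low in y before I picked it up, so I put most of this down to camera bias rather than tilt. I did not measure it further.
- **Items to leave:** the green bottle, blue pot and Petri dish are within about 3 mm of where they started. The pink look-alikes were not touched.

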